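# Mount the vial head in the mixer's spindle taper

## Task

Take the vial head out of its stand and seat it fully home in the taper of the bench mixer's spindle, its slots down over the two drive dogs, without ever forcing it. Then, by the head, turn the spindle clockwise (seen from above) against its brake to its end stop, where the grip bar lines up with the small index ridge on the mixer. Let go with the head still fully home, and leave the other things on the bench where they are.

Things in the scene. Friction and masses are not known exactly. Their poses are not given: they have to be found in the camera images.
- head_grip (a point): Vial head, 0.4 kg +-20 %, upright in the stand. This point: middle of its grip bar (44 long in x, 18 thick in y, 44 mm tall; pinch across y), 46 mm above the flange's underside. Drum under the bar: 44 mm across, its top 26 mm below this point, with four white vial caps 3 mm high. x along the bar, z up; a half turn makes no difference.
- head_flange (a point): Centre of the underside of the head's round flange (64 mm across, 10 thick); axes as head_grip. Two slots 11 mm wide, open at the rim, cut through the flange at both ends of x, so the bar points from slot to slot. Below it the steel taper shank: 30 mm across at the flange, 46 mm long, 15 mm across at the tip.
- stand: Grey storage block 100 x 100 x 60 mm, fixed to the bench, with a round blind hole 37 mm across and 52 mm deep in the middle of its top. The head's shank hangs in the hole, its flange resting on the block's top. Origin under the block's centre.
- drive: The bench mixer, fixed: white housing 160 (x) x 180 (y) x 55 mm with an upright steel spindle (76 mm across) rising from its middle. Origin under the housing's centre on the spindle's axis, at bench height. The contact forces between head and mixer, all contact spots added up, must never exceed 60 N: keep pushes and side loads under about 15 N.
- nose (a point): Centre of the spindle's nose face, 110 mm above the bench; axes of the fixed housing, NOT of the spindle. Taper bore from here down, mouth 35 mm across; the shank has 0.6 mm play all round when home. Fully home: flange on the nose face, only possible with the slots over the dogs (1 mm play each side), else it stops on their tops, 8 mm higher.
- dogs (a point): On the spindle's axis, level with the dogs' tops (8 mm over the nose face); axes of the housing. Two dogs, opposite each other, 9 mm wide, 23 to 35 mm from the axis, edges bevelled. Their line starts 0.4 to 1.0 rad counter-clockwise (from above) of the housing's x; the angle is not reported: see it or feel for it. Pressing over 10 N while turning on their tops drags the spindle round.
- ridge (a point): Top of the index ridge on the housing, a small metal ridge 26 x 6 mm, 61 mm from the spindle's axis on the housing's -x side, 65 mm above the bench. The spindle turns against a brake of about 0.22 N m between an end stop where the dogs' line lies along the housing's x axis, through this ridge, and another 1.05 rad counter-clockwise of it.
- amber: amber glass reagent bottle, 68 mm across, 150 mm tall; origin under its base. Bystander.
- jar: glass jar with black cap, 60 mm across, 70 mm tall; origin under its base. Bystander.
- beaker: small glass beaker, 70 mm across, 90 mm tall; origin under its base. Bystander.
- weight: brass check weight, 28 mm across, 35 mm tall, standing between the stand and the mixer; origin under its base. Bystander.
- spanner: spanner 160 mm long lying on the bench. Bystander.
- collar: loose steel collar, 40 mm across, 15 mm tall, lying between the stand and the mixer; origin under its base. Bystander.
Not all that is in view belongs to the job. What is shaped like the part that bears head_grip but green or turquoise is not meant.

How it is judged:
By the outcome, as a careful person would: the job done as asked, in the order asked, and still so for the second after the job is handed in, with the robot touching nothing.
It also fails if it takes over 64 s, if anything falls off the work surface, if the arm or the gripper's body presses on something with over 40 N, if the wrist force passes 120 N, or if a joint passes its speed limit or range.

## Robot

A 7-joint arm with a two-finger parallel gripper is mounted at the origin on the work surface. World frame = base frame: x ahead of the robot, y to its left, z up, the work surface at z = 0. Lengths are in m, angles in rad, forces in N, time in s.
With the tool pointing down it reaches from about 0.4 to 0.85 m from the base axis. Payload 4.5 kg.
Tool frame: the origin (TCP) lies where the fingers leave the gripper's body, on its centre line; the fingertips stand r.tips_ahead ahead of it and the grasp point (between the pads) lies 45 mm ahead of it (r.tips_ahead is the distance from the TCP to the fingertips, in m); x points along the fingers, y is the direction in which the jaws open and shut, and the axes are right-handed (so a half turn about x gives the same grasp; the last joint's range is limited). The gripper opens to 88 mm and grips with 3 to 60 N. Pads are 18 mm wide; open, the fingers measure 123 mm over their backs; the gripper's body (75 mm by 187 mm) begins 45 mm behind the grasp point.
Start: joints at [-1.221, 0.689, -0.195, 1.565, 0.157, 0.902, -0.215], TCP at [0.194, 0.594, 0.303] pointing down, gripper open.
Joint ranges: [-3.01, 3.01], [-0.46, 2.08], [-1.47, 1.51], [0.13, 2.56], [-1, 4.14], [0.04, 2.09], [-2.66, 2.66]. Speed limits (rad/s): [2.57, 2.57, 3.14, 3.14, 3.14, 3.14, 3.14].

## Interface

Orientations are given as a 3x3 rotation matrix whose columns are the frame's x, y, z axes.
In Python, from bench import r, capture gives the robot as it stands. The module is installed in compiled form; this text tells all that it offers.
- The arm moves only by the tool jog_arm, never from a script. Its arguments are lists of equal length, an entry for each row: "angular": the turn, a rotation vector about the tool's x, y, z scaled (see below), a list of three; "linear": the shift along the tool's x, y, z scaled (see below), a list of three; "grip": the closure in counts, from 0 (fully open) to 255 (shut). A call has exactly 8 rows; each row is the pose to reach, as a shift and turn from the pose commanded when the call began, along the tool's axes at that moment, turning the shorter way round; what a row does not reach only later rows make up. The controller multiplies each number of a shift by 100 cm and each number of a turn by 2 pi rad. A row lasts 1/8 s, in which the tool goes at most 62.5 mm and 10.7 degrees, less where a joint would pass 70% of its speed; a pose out of reach is approached as far as the arm can. A call with a number of a shift or a turn outside -1 to 1 is refused whole. A call with a gripper value outside its range is refused whole. The fingers move at their own pace and stop on an object; "force" is the grip in N (left out, the last holds). Time passes only in rows, so rows that repeat a pose let the fingers close, or fill a call up. It gives the time, the measured TCP pose, the force and the opening at its end, in the units of the state.
- r.sense(): the state, without advancing time (a new reading comes with each control period).
- capture(name): name is "scene" or "top"; returns a dict with "frame" (420x560x3 uint8, blue, green, red), "K" (3x3 intrinsics, pixels), "D" ([k1, k2, p1, p2, k3] as OpenCV has them; the pictures are not rectified), "R" (3x3) and "t" (3): a world point X has camera coordinates R X + t. Camera axes: x right, y down, z forward; pixel columns grow to the right and rows downward; lengths in m; the calibration is good to about 2 mm. A picture is of the moment at which its call begins. There is no depth.
- r.sign_off(): hands the job in, once; it reports no verdict.
The state is a dict: "time_s": time; "qpos": joint angles; "dq": joint speeds; "joint_efforts": joint torques, N m; "eef_pos": TCP position; "ee_rot": TCP orientation; "ft_force": force on the tool from outside, world axes, zero at the start; "wrist_torque": the same for the moment, N m; "width": finger opening in m.
Only numpy, scipy, OpenCV 4.12 (cv2) and the standard library are available. Lean on these libraries where they do the work, as an engineer would, in place of code of your own. Each camera call takes 0.05 s, during which the arm holds its last target. There are 200 camera calls.

## Working session

There is one attempt and no reset: what is moved stays moved. The work goes in short steps, Python scripts to look and compute and a tool call to move; the robot and the scene stay as the last step left them, time stands still between calls to the robot, and variables do not carry over. Pictures are saved under pics/ and viewed, about 8 in all and at most 12, crops included, and the job is handed in when it is done.

Besides the shell and the picture viewer there is one more tool, called after "Call:" as a command line: name --argument value ..., lists and objects as JSON in quotes. jog_arm: Moves the arm, as the interface text tells. Shifts and turns lie within -1 to 1; 1 stands for 100 cm of shift or 2 pi rad of turn. Its arguments: {"type":"object","properties":{"angular":{"type":"array","items":{"type":"array","items":{"type":"number","minimum":-1,"maximum":1}}},"linear":{"type":"array","items":{"type":"array","items":{"type":"number","minimum":-1,"maximum":1}}},"grip":{"type":"array","items":{"type":"number"}},"force":{"type":"number"}},"required":["angular","linear","grip"]}

```bash
mkdir -p pics; cat > h.py <<'E'
from bench import r, capture
import numpy as np, cv2
def ray(c,uv):
    p=cv2.undistortPoints(np.array([[uv]],float),np.array(c["K"]),np.array(c["D"]))[0,0]
    R=np.array(c["R"]);t=np.array(c["t"]).ravel()
    return -R.T@t, R.T@np.array([p[0],p[1],1])
def onz(c,uv,z):
    o,d=ray(c,uv); return o+d*(z-o[2])/d[2]
def proj(c,X):
    return cv2.projectPoints(np.array(X,float).reshape(-1,1,3),cv2.Rodrigues(np.array(c["R"]))[0],np.array(c["t"],float),np.array(c["K"]),np.array(c["D"]))[0][:,0]
E
python3 - <<'E'
from h import *
import pickle
d={}
for n in("scene","top"):
    d[n]=capture(n); cv2.imwrite(f"pics/{n}0.png",d[n]["frame"]); c=d[n]; print(n,ray(c,(280,210)),np.array(c["K"])[0,0])
pickle.dump(d,open("d0.pkl","wb"))
s=r.sense(); print(s,r.tips_ahead)
E
```

```text
scene (array([1.40317511, 0.04746384, 1.09114944]), array([-0.65224368, -0.0269495 , -0.7576499 ])) 490.9906395531098
top (array([0.4388802 , 0.01744599, 1.4004108 ]), array([ 0.08470004, -0.0254704 , -0.99622242])) 431.9632108438483
{'time_s': 0.1, 'qpos': array([-1.22122122,  0.6898796 , -0.19455547,  1.56621205,  0.15731298,
        0.90248464, -0.21511888]), 'dq': array([-0.0006462 , -0.00255756,  0.00019324, -0.00338353, -0.00121869,
       -0.00075213, -0.001522  ]), 'joint_efforts': array([-3.98168428e-03, -5.28497994e+01, -1.27116043e+00, -1.53838116e+01,
       -5.24086982e-02,  2.01717987e-03,  4.09589597e-05]), 'eef_pos': array([0.19397564, 0.59366766, 0.3020113 ]), 'ee_rot': array([[-3.94840621e-04,  3.10468097e-01,  9.50583718e-01],
       [-1.53971858e-03,  9.50582476e-01, -3.10468331e-01],
       [-9.99998737e-01, -1.58621692e-03,  1.02704924e-04]]), 'ft_force': array([-0.52662662, -0.24358547, -0.45667947]), 'wrist_torque': array([ 0.00271825,  0.01769361, -0.03544629]), 'width': 0.08813347901732026} 0.064
```

View pics/scene0.png

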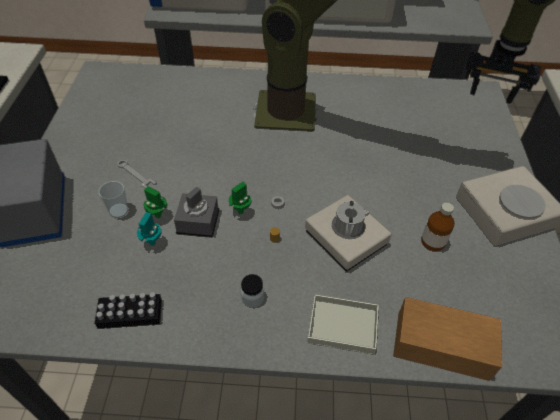

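View pics/top0.png

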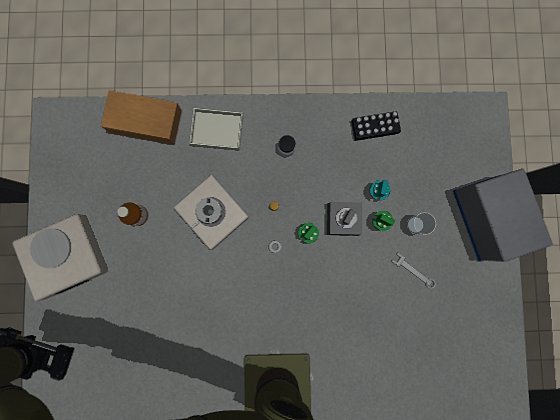

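The top view shows the stand with the grey head at (345,218), the mixer at (210,210), and the weight (274,206) and collar (275,246) between them. I'll enlarge the stand and mixer in both views.

```bash
python3 - <<'E'
from h import *
import pickle
d=pickle.load(open("d0.pkl","rb"))
def crop(n,x,y,w=60,h=48,s=6.6):
    f=d[n]["frame"][y-h//2:y+h//2,x-w//2:x+w//2]
    o=cv2.resize(f,(396,296),interpolation=cv2.INTER_CUBIC)
    for k in range(0,w,10): cv2.putText(o,str(x-w//2+k),(int(k*396/w),8),0,.3,(0,255,255));
    for k in range(0,h,10): cv2.putText(o,str(y-h//2+k),(0,int(k*296/h)+4),0,.3,(0,255,255))
    return o
m=np.vstack([np.hstack([crop("top",345,218),crop("top",210,212,88,76)]),np.hstack([crop("scene",197,207),crop("scene",348,230,96,76)])])
cv2.imwrite("pics/m1.png",m)
E
```

```text
(no output)
```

View pics/m1.png

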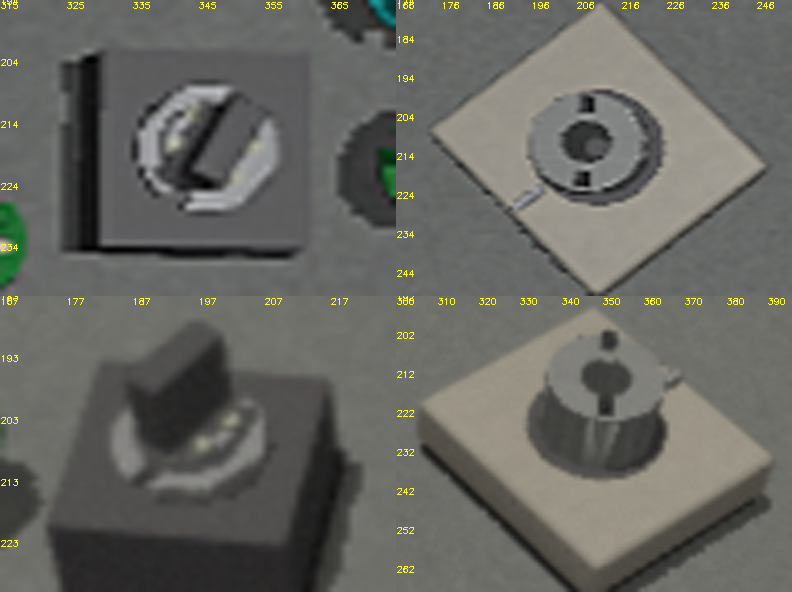

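```bash
cat > meas.py <<'E'
from h import *
import pickle
d=pickle.load(open("d0.pkl","rb"))
def disc(n,box,lo,hi,satmax,z):
    c=d[n];f=c["frame"];x0,y0,x1,y1=box
    g=cv2.cvtColor(f,cv2.COLOR_BGR2HSV)[y0:y1,x0:x1]
    m=((g[...,2]>=lo)&(g[...,2]<=hi)&(g[...,1]<satmax)).astype(np.uint8)
    cs,_=cv2.findContours(m,cv2.RETR_EXTERNAL,cv2.CHAIN_APPROX_NONE)
    k=max(cs,key=cv2.contourArea); k=cv2.convexHull(k)
    p=np.array([onz(c,(q[0,0]+x0,q[0,1]+y0),z)[:2] for q in k])
    return p
# values
t=d["top"]["frame"];g=cv2.cvtColor(t,cv2.COLOR_BGR2GRAY)
print(g[196:226,194:224:1][::2]) 
print(g[205:232:1,330:362])
E
python3 meas.py
python3 - <<'E'
import sys;sys.argv=['']
from h import *
import pickle
d=pickle.load(open("d0.pkl","rb"))
T=d["top"];S=d["scene"]
P=lambda n,x,y,z:print(n,onz(T,(x,y),z).round(4))
def o(c,x,y,w,h,cx,cy): # crop px -> img
    return (cx-w/2+ (x+.5)*w/396-.5, cy-h/2+(y+.5)*h/296-.5)
m=lambda x,y:o(T,x-396,y,88,76,210,212)
s=lambda x,y:o(T,x,y,60,48,345,218)
ms=lambda x,y:o(S,x-396,y-296,96,76,348,230)
ss=lambda x,y:o(S,x,y-296,60,48,197,207)
tp=lambda n,pts,z,f,c:print(n,[ (onz(c,f(*p),z)[:2]*1000).round(1).tolist() for p in pts])
tp("dogs T",[(587,104),(582,179)],.118,m,T); tp("dogs S",[(609,340),(606,404)],.118,ms,S)
tp("nosecen T",[(588,141)],.11,m,T); tp("nosecen S",[(606,376)],.11,ms,S)
tp("ridge ends",[(515,207),(542,189)],.065,m,T)
tp("housing corners",[(601,5),(767,167),(599,294),(431,131)],.055,m,T)
tp("housing S",[(594,308),(771,460),(597,570),(421,405)],.055,ms,S)
tp("bar top T",[(236,92),(268,112),(226,188),(192,173)],.128,s,T)
tp("bar top S",[(203,322),(222,335),(149,395),(128,378)],.128,ss,S)
tp("flange T",[(207,147)],.07,s,T); tp("flange S",[(189,445)],.07,ss,S)
tp("stand T",[(103,52),(313,50),(310,247),(100,249)],.06,s,T)
tp("weight",[(274,206)],.035,lambda x,y:(x,y),T);tp("collar",[(275,246)],.015,lambda x,y:(x,y),T)
E
```

```text
[[147 146 147 148 150 148 148 145 146 148 149 150 153 154 154 154 158 159
  159 157 155 152 149 149 149 149 150 147 148 149]
 [147 147 149 148 149 149 149 152 155 132 132 134 110  79  76 104 121 122
  103  82  74  70  85 141 159 155 152 149 149 150]
 [148 150 149 147 147 150 143 130 127 128 128 130 115  66  44  23 114 136
  133 133 137 129  96  78  77  70 134 157 154 152]
 [148 150 152 151 137 125 124 127 127 127 129 132  93  50  44  22 109 134
  131 131 131 130 132 155 112  76  81  72 135 157]
 [148 151 128 129 131 126 128 128 128 128 131 133 137 144 148 140 135 133
  134 133 132 132 133 133 164 104  67  85  80 104]
 [149 149 135 126 128 128 128 129 132 138  92  39  43  51  48  48  40  41
  108 134 133 131 130 131 134 140  87  50  79  82]
 [151 134 125 127 128 129 128 131  99  52  43  53  54  54  53  54  56  48
   38 109 136 133 130 129 129 130 123  85  78  86]
 [153 119 116 128 127 126 128 132 109  65  46  50  50  48  70  87  90  90
   72  76 120 132 129 130 129 131 103  89  73  78]
 [155 122 118 131 129 129 129 130 134  86  41  47  49  46  78  89  86  85
   72 107 131 131 130 129 
[... 4332 characters left out ...]
2  93  93  93  93  93  92  93  92]]
dogs T [[580.2, 198.5], [522.8, 201.9]]
dogs S [[526.1, 200.1], [583.2, 196.4]]
nosecen T [[552.5, 199.0]]
nosecen S [[551.7, 198.4]]
ridge ends [[504.8, 255.4], [518.7, 236.9]]
housing corners [[667.4, 197.6], [534.5, 83.0], [435.3, 199.4], [567.0, 315.4]]
housing S [[438.5, 200.5], [572.3, 312.0], [673.1, 196.1], [540.5, 83.0]]
bar top T [[548.2, -223.9], [538.4, -238.0], [502.1, -217.8], [509.6, -202.8]]
bar top S [[509.0, -213.4], [516.1, -204.5], [553.1, -227.6], [544.0, -237.7]]
flange T [[525.7, -220.3]]
flange S [[530.3, -222.2]]
stand T [[575.4, -174.2], [574.9, -274.2], [475.1, -269.2], [475.8, -169.9]]
weight [[568.0, 1.4]]
collar [[441.6, 0.1]]
```

The bar centre is at about (0.527, -0.221) with a yaw of about -0.54. The nose is at (0.553, 0.199), the dogs' line at about -0.06, and the housing x axis at about -0.866. I'll move to above the mixer area first.

Call:
jog_arm --angular '[[0.01,0,0],[0.02,0,0],[0.036,0,0],[0.036,0,0],[0.036,0,0],[0.036,0,0],[0.036,0,0],[0.036,0,0]]' --linear '[[0,-0.031,0.044],[0,-0.062,0.088],[0,-0.093,0.131],[0,-0.124,0.175],[0,-0.155,0.219],[0,-0.186,0.263],[0,-0.217,0.306],[0,-0.248,0.35]]' --grip '[0,0,0,0,0,0,0,0]'

```text
time_s: 1.1
eef_pos: [0.4505, 0.2482, 0.3025]
ee_rot: [[-0.0, 0.516, 0.857], [-0.0, 0.857, -0.516], [-1.0, -0.0, -0.0]]
ft_force: [0.7, 1.2, 0.2]
width: 0.0884
```

```bash
cat >> h.py <<'E'
from scipy.spatial.transform import Rotation as Ro
def go(x,y,z,bar):
    """jog numbers to put the TCP at x,y,z, pointing down, with the bar (perp. to jaws) at yaw bar"""
    s=r.sense(); R=np.array(s["ee_rot"]); a=bar+np.pi/2
    G=np.array([[0,np.cos(a),np.sin(a)],[0,np.sin(a),-np.cos(a)],[-1,0,0]])
    best=min((Ro.from_matrix(R.T@g).as_rotvec() for g in (G,G@np.diag([1,-1,-1]))),key=np.linalg.norm)
    print("lin",(R.T@(np.array([x,y,z])-s["eef_pos"])).round(4),"ang",(best/2/np.pi).round(4)); st()
def st():
    s=r.sense(); R=np.array(s["ee_rot"])
    print("t",round(s["time_s"],2),"pos",np.array(s["eef_pos"]).round(4),"bar",round((np.arctan2(R[1,1],R[0,1])-np.pi/2),4),"xax",R[:,0].round(4),"F",np.array(s["ft_force"]).round(1),"M",np.array(s["wrist_torque"]).round(2),"w",round(s["width"],4),"q",np.array(s["qpos"]).round(2))
E
python3 -c "
from h import *
go(.527,-.221,.25,-.54)"
```

```text
lin [ 0.0525 -0.3625  0.3075] ang [-0.0003 -0.      0.    ]
t 1.1 pos [0.4505 0.2482 0.3025] bar -0.5417 xax [-4.e-04 -1.e-04 -1.e+00] F [0.7 1.2 0.2] M [ 0.   -0.02  0.01] w 0.0884 q [-0.48  0.55 -0.19  1.9   0.15  0.71  0.28]
```

Call:
jog_arm --angular '[[0,0,0],[0,0,0],[0,0,0],[0,0,0],[0,0,0],[0,0,0],[0,0,0],[0,0,0]]' --linear '[[0.0,-0.045,0.0385],[0.0,-0.09,0.077],[0.01,-0.136,0.115],[0.02,-0.181,0.154],[0.03,-0.226,0.192],[0.04,-0.272,0.231],[0.05,-0.317,0.269],[0.0525,-0.3625,0.3075]]' --grip '[0,0,0,0,0,0,0,0]'

```text
time_s: 2.1
eef_pos: [0.5259, -0.2212, 0.2492]
ee_rot: [[-0.002, 0.516, 0.857], [0.001, 0.857, -0.516], [-1.0, 0.0, -0.002]]
ft_force: [0.7, 0.4, 0.0]
width: 0.0879
```

```bash
python3 -c "
from h import *
go(.527,-.221,.154,-.54)"
```

```text
lin [0.0952 0.0007 0.0011] ang [-0.0003 -0.0003 -0.    ]
t 2.1 pos [ 0.5259 -0.2212  0.2492] bar -0.5418 xax [-0.0015  0.001  -1.    ] F [0.7 0.4 0. ] M [-0.01 -0.03 -0.01] w 0.0879 q [ 0.46  0.69 -0.24  1.78  0.24  0.69  1.12]
```

Call:
jog_arm --angular '[[0,0,0],[0,0,0],[0,0,0],[0,0,0],[0,0,0],[0,0,0],[0,0,0],[0,0,0]]' --linear '[[0.02,0,0.001],[0.04,0,0.001],[0.06,0,0.001],[0.08,0,0.001],[0.09,0,0.001],[0.095,0,0.001],[0.095,0,0.001],[0.095,0,0.001]]' --grip '[0,0,0,0,0,0,0,0]'

```text
time_s: 3.1
eef_pos: [0.5274, -0.2201, 0.1558]
ee_rot: [[0.001, 0.516, 0.857], [-0.0, 0.857, -0.516], [-1.0, 0.0, 0.001]]
ft_force: [-0.6, -0.1, 0.3]
width: 0.0881
```

```bash
python3 -c "
from h import *
st()
c=capture('scene');f=c['frame'][165:245,150:250];cv2.imwrite('pics/g1.png',cv2.resize(f,None,fx=6,fy=6,interpolation=cv2.INTER_CUBIC))"
```

```text
t 3.1 pos [ 0.5274 -0.2201  0.1558] bar -0.542 xax [ 1.1e-03 -3.0e-04 -1.0e+00] F [-0.6 -0.1  0.3] M [-0.03  0.02 -0.04] w 0.0881 q [ 0.42  0.83 -0.18  1.84  0.29  0.49  1.07]
```

View pics/g1.png

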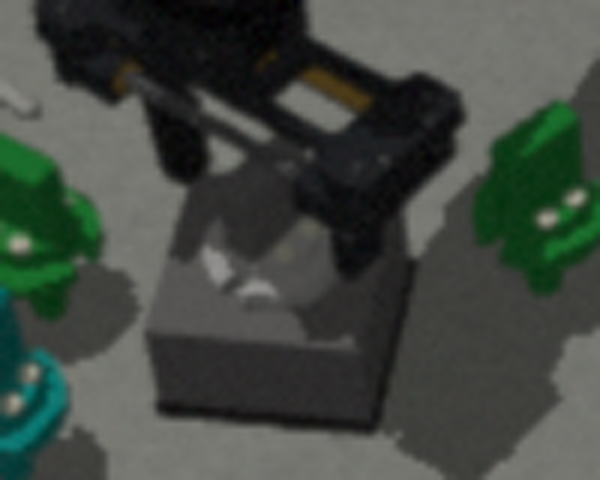

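The fingers straddle the bar without touching the neighbours (crop: left finger at (180,150), right at (360,240), bar between them). I'll close the gripper.

Call:
jog_arm --angular '[[0,0,0],[0,0,0],[0,0,0],[0,0,0],[0,0,0],[0,0,0],[0,0,0],[0,0,0]]' --linear '[[0.002,0,0],[0.002,0,0],[0.002,0,0],[0.002,0,0],[0.002,0,0],[0.002,0,0],[0.002,0,0],[0.002,0,0]]' --grip '[60,120,160,190,220,240,255,255]' --force 20

```text
time_s: 4.15
eef_pos: [0.5262, -0.2211, 0.1532]
ee_rot: [[-0.002, 0.517, 0.856], [-0.001, 0.856, -0.517], [-1.0, -0.002, -0.001]]
ft_force: [-1.6, -2.8, 0.6]
width: 0.018
```

```bash
python3 -c "
from h import *
st()"
```

```text
t 4.15 pos [ 0.5262 -0.2211  0.1532] bar -0.5431 xax [-0.0015 -0.0013 -1.    ] F [-1.6 -2.8  0.6] M [-0.61  0.48 -0.03] w 0.018 q [ 0.42  0.84 -0.18  1.85  0.29  0.49  1.07]
```

Call:
jog_arm --angular '[[0,0,0],[0,0,0],[0,0,0],[0,0,0],[0,0,0],[0,0,0],[0,0,0],[0,0,0]]' --linear '[[0,0,0],[0,0,0],[-0.01,0,0],[-0.03,0,0],[-0.06,0,0],[-0.09,0,0],[-0.12,0,0],[-0.147,0,0]]' --grip '[255,255,255,255,255,255,255,255]' --force 40

```text
time_s: 5.15
eef_pos: [0.5275, -0.2184, 0.3014]
ee_rot: [[0.001, 0.514, 0.858], [0.002, 0.858, -0.514], [-1.0, 0.002, -0.0]]
ft_force: [0.4, -0.3, -4.7]
width: 0.0178
```

```bash
python3 -c "
from h import *
go(.553,.199,.30,-.062)"
```

```text
lin [ 0.0022  0.3711 -0.1927] ang [-0.0761  0.0001 -0.0003]
t 5.15 pos [ 0.5275 -0.2184  0.3014] bar -0.5399 xax [ 0.0011  0.0019 -1.    ] F [ 0.4 -0.3 -4.7] M [-0.09 -0.03 -0.02] w 0.0178 q [ 0.47  0.62 -0.26  1.73  0.21  0.81  1.14]
```

Call:
jog_arm --angular '[[0,0,0],[-0.015,0,0],[-0.03,0,0],[-0.045,0,0],[-0.06,0,0],[-0.076,0,0],[-0.076,0,0],[-0.076,0,0]]' --linear '[[0,0.046,-0.024],[0,0.095,-0.05],[0,0.145,-0.075],[0,0.2,-0.104],[0,0.255,-0.133],[0,0.31,-0.162],[0,0.35,-0.184],[0,0.371,-0.193]]' --grip '[255,255,255,255,255,255,255,255]'

```text
time_s: 6.15
eef_pos: [0.5515, 0.203, 0.3004]
ee_rot: [[-0.001, 0.058, 0.998], [0.004, 0.998, -0.058], [-1.0, 0.004, -0.001]]
ft_force: [0.7, 0.3, -4.8]
width: 0.0176
```

Call:
jog_arm --angular '[[0,0,0],[0,0,0],[0,0,0],[0,0,0],[0,0,0],[0,0,0],[0,0,0],[0,0,0]]' --linear '[[0,0,0],[0,0,0],[0,0,0],[0,0,0],[0,0,0],[0,0,0],[0,0,0],[0,0,0]]' --grip '[255,255,255,255,255,255,255,255]'

```text
time_s: 7.15
eef_pos: [0.5531, 0.1974, 0.3002]
ee_rot: [[0.0, 0.064, 0.998], [0.0, 0.998, -0.064], [-1.0, 0.0, 0.0]]
ft_force: [-0.5, 0.4, -4.2]
width: 0.0175
```

```bash
python3 -c "
from h import *
go(.553,.199,.26,-.062)
import pickle
d={n:capture(n) for n in('scene','top')}; pickle.dump(d,open('d1.pkl','wb'))
p=proj(d['scene'],[[.553,.199,.19]])[0].astype(int);q=proj(d['top'],[[.553,.199,.19]])[0].astype(int);print(p,q)
def cr(n,p,w,h,s):
  x,y=p-np.array([w//2,h//2]);print(x,y);return cv2.resize(d[n]['frame'][y:y+h,x:x+w],None,fx=s,fy=s,interpolation=cv2.INTER_CUBIC)
cv2.imwrite('pics/m2.png',np.hstack([cr('scene',p,80,110,5),cr('top',q,80,110,5)]))"
```

```text
lin [ 0.0402  0.0016 -0.0002] ang [-0.0004  0.     -0.    ]
t 7.15 pos [0.5531 0.1974 0.3002] bar -0.0644 xax [ 0.e+00  1.e-04 -1.e+00] F [-0.5  0.4 -4.2] M [ 0.01 -0.01  0.  ] w 0.0175 q [-0.22  0.65 -0.35  1.68  0.28  0.86  0.82]
[354 191] [204 207]
314 136
164 152
```

View pics/m2.png

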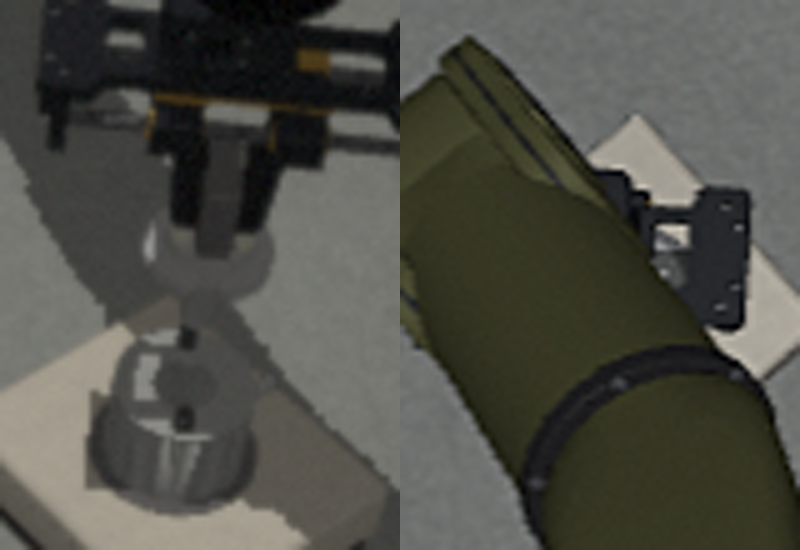

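```bash
python3 -c "
from h import *
import pickle
c=pickle.load(open('d1.pkl','rb'))['scene']
u=lambda x,y:(314+(x+.5)/5-.5,136+(y+.5)/5-.5)
print('flange top rim cen',onz(c,u(208,250),.217),'edges',onz(c,u(143,250),.217),onz(c,u(273,250),.217),'tip',onz(c,u(206,300),.17))
for n,p in dict(nose=(187,382),nl=(112,382),nr=(262,382)).items(): print(n,onz(c,u(*p),.11))
print('dogs',onz(c,u(187,336),.118),onz(c,u(183,418),.118))
print('proj', (proj(c,[[.553,.199,.217],[.553,.199,.11]])-[314,136])*5)
"
```

```text
flange top rim cen [0.5572931  0.19601706 0.217     ] edges [0.55980487 0.16403789 0.217     ] [0.55477969 0.22802736 0.217     ] tip [0.54718675 0.20170379 0.17      ]
nose [0.55104594 0.19962573 0.11      ]
nl [0.55409516 0.16011278 0.11      ]
nr [0.54799359 0.23918131 0.11      ]
dogs [0.52568456 0.19938292 0.118     ] [0.58273139 0.19555987 0.118     ]
proj [[211.7472753  242.04446862]
 [183.92389177 382.7437511 ]]
```

Call:
jog_arm --angular '[[0,0,0],[0,0,0],[0,0,0],[0,0,0],[0,0,0],[0,0,0],[0,0,0],[0,0,0]]' --linear '[[0.012,0.001,-0.001],[0.024,0.0015,-0.001],[0.036,0.0015,-0.001],[0.048,0.0015,-0.001],[0.058,0.0015,-0.001],[0.066,0.0015,-0.001],[0.071,0.0015,-0.001],[0.075,0.0015,-0.001]]' --grip '[255,255,255,255,255,255,255,255]'

```text
time_s: 8.25
eef_pos: [0.5523, 0.199, 0.2251]
ee_rot: [[0.0, 0.064, 0.998], [0.0, 0.998, -0.064], [-1.0, 0.0, 0.0]]
ft_force: [0.3, -0.7, -4.8]
width: 0.0173
```

```bash
python3 -c "
from h import *
go(.552,.199,.215,-.062)
c=capture('scene'); f=c['frame'][155:255,305:405];cv2.imwrite('pics/m3.png',cv2.resize(f,None,fx=6,fy=6,interpolation=cv2.INTER_CUBIC))"
```

```text
lin [ 0.0101 -0.     -0.0003] ang [-0.0004  0.0001 -0.    ]
t 8.25 pos [0.5523 0.199  0.2251] bar -0.0645 xax [ 3.e-04  2.e-04 -1.e+00] F [ 0.3 -0.7 -4.8] M [ 0.03 -0.04 -0.04] w 0.0173 q [-0.24  0.75 -0.31  1.75  0.34  0.69  0.77]
```

View pics/m3.png

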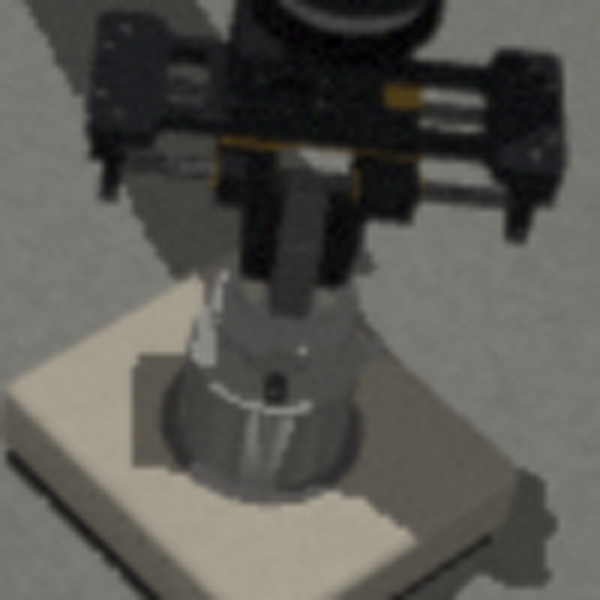

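The front dog at (274,385) lies under the bar, and the shank tip is inside the bore with no contact force. I'll lower slowly.

Call:
jog_arm --angular '[[0,0,0],[0,0,0],[0,0,0],[0,0,0],[0,0,0],[0,0,0],[0,0,0],[0,0,0]]' --linear '[[0.002,0,0],[0.004,0,0],[0.006,0,0],[0.008,0,0],[0.009,0,0],[0.01,0,0],[0.01,0,0],[0.01,0,0]]' --grip '[255,255,255,255,255,255,255,255]'

```text
time_s: 9.3
eef_pos: [0.5522, 0.199, 0.2153]
ee_rot: [[0.0, 0.064, 0.998], [0.0, 0.998, -0.064], [-1.0, 0.0, 0.0]]
ft_force: [-0.1, 0.1, -5.0]
width: 0.0176
```

```bash
python3 -c "
from h import *
st()"
```

```text
t 9.3 pos [0.5522 0.199  0.2153] bar -0.0644 xax [ 1.e-04  1.e-04 -1.e+00] F [-0.1  0.1 -5. ] M [0.01 0.01 0.04] w 0.0176 q [-0.25  0.76 -0.31  1.76  0.34  0.67  0.76]
```

Call:
jog_arm --angular '[[0,0,0],[0,0,0],[0,0,0],[0,0,0],[0,0,0],[0,0,0],[0,0,0],[0,0,0]]' --linear '[[0.001,0,0],[0.002,0,0],[0.003,0,0],[0.004,0,0],[0.005,0,0],[0.005,0,0],[0.005,0,0],[0.005,0,0]]' --grip '[255,255,255,255,255,255,255,255]'

```text
time_s: 10.3
eef_pos: [0.5522, 0.199, 0.2103]
ee_rot: [[0.0, 0.064, 0.998], [0.0, 0.998, -0.064], [-1.0, 0.0, 0.0]]
ft_force: [-0.0, 0.6, -3.5]
width: 0.0173
```

```bash
python3 -c "
from h import *
st()"
```

```text
t 10.3 pos [0.5522 0.199  0.2103] bar -0.0644 xax [ 2.e-04  1.e-04 -1.e+00] F [-0.   0.6 -3.5] M [ 0.03 -0.01  0.  ] w 0.0173 q [-0.25  0.77 -0.3   1.76  0.35  0.66  0.76]
```

Only about 1 N at a depth near the dog tops. I'll continue down in small steps.

Call:
jog_arm --angular '[[0,0,0],[0,0,0],[0,0,0],[0,0,0],[0,0,0],[0,0,0],[0,0,0],[0,0,0]]' --linear '[[0.0003,0,0],[0.0006,0,0],[0.0009,0,0],[0.0012,0,0],[0.0015,0,0],[0.0015,0,0],[0.0015,0,0],[0.0015,0,0]]' --grip '[255,255,255,255,255,255,255,255]'

```text
time_s: 11.3
eef_pos: [0.5522, 0.199, 0.2087]
ee_rot: [[0.0, 0.064, 0.998], [0.0, 0.998, -0.064], [-1.0, 0.0, 0.0]]
ft_force: [-0.1, -0.1, -4.3]
width: 0.0178
```

```bash
python3 -c "
from h import *
st()"
```

```text
t 11.3 pos [0.5522 0.199  0.2087] bar -0.0644 xax [ 0.e+00  1.e-04 -1.e+00] F [-0.1 -0.1 -4.3] M [ 0.    0.01 -0.07] w 0.0178 q [-0.25  0.77 -0.3   1.76  0.35  0.66  0.76]
```

Call:
jog_arm --angular '[[0,0,0],[0,0,0],[0,0,0],[0,0,0],[0,0,0],[0,0,0],[0,0,0],[0,0,0]]' --linear '[[0.0005,0,0],[0.001,0,0],[0.0015,0,0],[0.002,0,0],[0.0025,0,0],[0.0025,0,0],[0.0025,0,0],[0.0025,0,0]]' --grip '[255,255,255,255,255,255,255,255]'

```text
time_s: 12.3
eef_pos: [0.5522, 0.199, 0.2062]
ee_rot: [[0.0, 0.064, 0.998], [0.0, 0.998, -0.064], [-1.0, 0.0, 0.0]]
ft_force: [-0.8, -0.5, -3.9]
width: 0.0177
```

```bash
python3 -c "
from h import *
st()"
```

```text
t 12.3 pos [0.5522 0.199  0.2062] bar -0.0645 xax [ 1.e-04  1.e-04 -1.e+00] F [-0.8 -0.5 -3.9] M [-0.03  0.01  0.  ] w 0.0177 q [-0.25  0.78 -0.3   1.77  0.35  0.65  0.75]
```

Call:
jog_arm --angular '[[0,0,0],[0,0,0],[0,0,0],[0,0,0],[0,0,0],[0,0,0],[0,0,0],[0,0,0]]' --linear '[[0.0003,0,0],[0.0006,0,0],[0.0009,0,0],[0.0012,0,0],[0.0015,0,0],[0.0015,0,0],[0.0015,0,0],[0.0015,0,0]]' --grip '[255,255,255,255,255,255,255,255]'

```text
time_s: 13.3
eef_pos: [0.5522, 0.199, 0.2047]
ee_rot: [[0.0, 0.064, 0.998], [0.0, 0.998, -0.064], [-1.0, 0.0, 0.0]]
ft_force: [0.4, -1.2, -5.2]
width: 0.0176
```

```bash
python3 -c "
from h import *
st()"
```

```text
t 13.3 pos [0.5522 0.199  0.2047] bar -0.0644 xax [ 0.e+00  1.e-04 -1.e+00] F [ 0.4 -1.2 -5.2] M [0.03 0.03 0.03] w 0.0176 q [-0.25  0.78 -0.3   1.77  0.35  0.65  0.75]
```

Call:
jog_arm --angular '[[0,0,0],[0,0,0],[0,0,0],[0,0,0],[0,0,0],[0,0,0],[0,0,0],[0,0,0]]' --linear '[[0.0002,0,0],[0.0004,0,0],[0.0006,0,0],[0.0008,0,0],[0.001,0,0],[0.0012,0,0],[0.0012,0,0],[0.0012,0,0]]' --grip '[255,255,255,255,255,255,255,255]'

```text
time_s: 14.3
eef_pos: [0.5522, 0.199, 0.2035]
ee_rot: [[-0.0, 0.064, 0.998], [0.0, 0.998, -0.064], [-1.0, 0.0, -0.0]]
ft_force: [0.6, 0.1, -4.7]
width: 0.0177
```

```bash
python3 -c "
from h import *
st()"
```

```text
t 14.3 pos [0.5522 0.199  0.2035] bar -0.0645 xax [-0.e+00  1.e-04 -1.e+00] F [ 0.6  0.1 -4.7] M [ 0.   -0.05 -0.  ] w 0.0177 q [-0.25  0.78 -0.3   1.77  0.35  0.64  0.75]
```

Call:
jog_arm --angular '[[0,0,0],[0,0,0],[0,0,0],[0,0,0],[0,0,0],[0,0,0],[0,0,0],[0,0,0]]' --linear '[[0.0001,0,0],[0.0002,0,0],[0.0003,0,0],[0.0004,0,0],[0.0005,0,0],[0.0006,0,0],[0.0006,0,0],[0.0006,0,0]]' --grip '[255,255,255,255,255,255,255,255]'

```text
time_s: 15.3
eef_pos: [0.5523, 0.199, 0.2032]
ee_rot: [[0.0, 0.064, 0.998], [0.0, 0.998, -0.064], [-1.0, 0.0, 0.0]]
ft_force: [-0.2, 0.2, 0.7]
width: 0.0174
```

```bash
python3 -c "
from h import *
st()"
```

```text
t 15.3 pos [0.5523 0.199  0.2032] bar -0.0645 xax [ 3.e-04  1.e-04 -1.e+00] F [-0.2  0.2  0.7] M [-0.13  0.24 -0.  ] w 0.0174 q [-0.25  0.78 -0.3   1.77  0.35  0.64  0.75]
```

Contact of about 5 N came at TCP z = 0.2032, exactly the predicted home height. I'll start the clockwise turn and watch the side loads.

Call:
jog_arm --angular '[[0,0,0],[0,0,0],[0.005,0,0],[0.01,0,0],[0.015,0,0],[0.02,0,0],[0.025,0,0],[0.03,0,0]]' --linear '[[0,0,0],[0,0,0],[0,0,0],[0,0,0],[0,0,0],[0,0,0],[0,0,0],[0,0,0]]' --grip '[255,255,255,255,255,255,255,255]' --force 58

```text
time_s: 16.3
eef_pos: [0.5524, 0.199, 0.2031]
ee_rot: [[0.001, 0.252, 0.968], [0.0, 0.968, -0.252], [-1.0, 0.0, 0.0]]
ft_force: [-1.3, -0.6, 4.7]
width: 0.0176
```

```bash
python3 -c "
from h import *
st()"
```

```text
t 16.3 pos [0.5524 0.199  0.2031] bar -0.255 xax [ 5.e-04  1.e-04 -1.e+00] F [-1.3 -0.6  4.7] M [-0.24  0.28  0.24] w 0.0176 q [-0.28  0.78 -0.25  1.77  0.29  0.63  0.62]
```

Call:
jog_arm --angular '[[0.008,0,0],[0.016,0,0],[0.024,0,0],[0.032,0,0],[0.04,0,0],[0.048,0,0],[0.056,0,0],[0.064,0,0]]' --linear '[[-0.0001,0,0],[-0.0001,0,0],[-0.0001,0,0],[-0.0001,0,0],[-0.0001,0,0],[-0.0001,0,0],[-0.0001,0,0],[-0.0001,0,0]]' --grip '[255,255,255,255,255,255,255,255]'

```text
time_s: 17.3
eef_pos: [0.5524, 0.1988, 0.2031]
ee_rot: [[0.0, 0.612, 0.791], [-0.0, 0.791, -0.612], [-1.0, 0.0, 0.0]]
ft_force: [-1.3, -1.8, 4.4]
width: 0.0175
```

```bash
python3 -c "
from h import *
st()"
```

```text
t 17.3 pos [0.5524 0.1988 0.2031] bar -0.6585 xax [ 4.e-04 -1.e-04 -1.e+00] F [-1.3 -1.8  4.4] M [-0.23  0.25  0.2 ] w 0.0175 q [-0.35  0.77 -0.13  1.77  0.16  0.61  0.33]
```

Call:
jog_arm --angular '[[0.005,0,0],[0.01,0,0],[0.015,0,0],[0.02,0,0],[0.025,0,0],[0.03,0,0],[0.03,0,0],[0.03,0,0]]' --linear '[[-0.0001,0,0],[-0.0001,0,0],[-0.0001,0,0],[-0.0001,0,0],[-0.0001,0,0],[-0.0001,0,0],[-0.0001,0,0],[-0.0001,0,0]]' --grip '[255,255,255,255,255,255,255,255]'

```text
time_s: 18.3
eef_pos: [0.5523, 0.1988, 0.2031]
ee_rot: [[0.0, 0.748, 0.664], [-0.0, 0.664, -0.748], [-1.0, 0.0, 0.0]]
ft_force: [-0.3, -2.1, 4.1]
width: 0.0178
```

```bash
python3 -c "
from h import *
st()"
```

```text
t 18.3 pos [0.5523 0.1988 0.2031] bar -0.8448 xax [ 2.e-04 -1.e-04 -1.e+00] F [-0.3 -2.1  4.1] M [-0.41  0.15  0.11] w 0.0178 q [-0.38  0.77 -0.08  1.78  0.1   0.6   0.21]
```

Call:
jog_arm --angular '[[0.001,0,0],[0.002,0,0],[0.003,0,0],[0.004,0,0],[0.005,0,0],[0.005,0,0],[0.005,0,0],[0.005,0,0]]' --linear '[[0,0,0],[0,0,0],[0,0,0],[0,0,0],[0,0,0],[0,0,0],[0,0,0],[0,0,0]]' --grip '[255,255,255,255,255,255,255,255]'

```text
time_s: 19.3
eef_pos: [0.5523, 0.1988, 0.2031]
ee_rot: [[0.0, 0.768, 0.64], [-0.0, 0.64, -0.768], [-1.0, 0.0, 0.0]]
ft_force: [0.3, -1.6, 5.6]
width: 0.0177
```

```bash
python3 -c "
from h import *
st()"
```

```text
t 19.3 pos [0.5523 0.1988 0.2031] bar -0.8759 xax [ 2.e-04 -1.e-04 -1.e+00] F [ 0.3 -1.6  5.6] M [-0.43  0.15  0.22] w 0.0177 q [-0.38  0.77 -0.07  1.78  0.09  0.6   0.19]
```

Call:
jog_arm --angular '[[0.001,0,0],[0.002,0,0],[0.003,0,0],[0.003,0,0],[0.003,0,0],[0.003,0,0],[0.003,0,0],[0.003,0,0]]' --linear '[[0,0,0],[0,0,0],[0,0,0],[0,0,0],[0,0,0],[0,0,0],[0,0,0],[0,0,0]]' --grip '[255,255,255,255,255,255,255,255]'

```text
time_s: 20.3
eef_pos: [0.5523, 0.1988, 0.2031]
ee_rot: [[0.0, 0.78, 0.626], [-0.0, 0.626, -0.78], [-1.0, 0.0, 0.0]]
ft_force: [-0.2, -2.0, 5.0]
width: 0.0173
```

```bash
python3 -c "
from h import *
st()"
```

```text
t 20.3 pos [0.5523 0.1988 0.2031] bar -0.8947 xax [ 2.e-04 -1.e-04 -1.e+00] F [-0.2 -2.   5. ] M [-0.5   0.14  0.2 ] w 0.0173 q [-0.38  0.77 -0.07  1.78  0.08  0.6   0.17]
```

Call:
jog_arm --angular '[[0.001,0,0],[0.002,0,0],[0.003,0,0],[0.003,0,0],[0.003,0,0],[0.003,0,0],[0.003,0,0],[0.003,0,0]]' --linear '[[0,0,0],[0,0,0],[0,0,0],[0,0,0],[0,0,0],[0,0,0],[0,0,0],[0,0,0]]' --grip '[255,255,255,255,255,255,255,255]'

```text
time_s: 21.3
eef_pos: [0.5523, 0.1988, 0.2032]
ee_rot: [[0.0, 0.791, 0.612], [-0.0, 0.612, -0.791], [-1.0, -0.0, 0.0]]
ft_force: [-0.3, -1.8, 5.6]
width: 0.0179
```

```bash
python3 -c "
from h import *
st()"
```

```text
t 21.3 pos [0.5523 0.1988 0.2032] bar -0.9127 xax [ 2.e-04 -2.e-04 -1.e+00] F [-0.3 -1.8  5.6] M [-0.53  0.14  0.37] w 0.0179 q [-0.39  0.77 -0.06  1.78  0.08  0.6   0.16]
```

Call:
jog_arm --angular '[[0.0005,0,0],[0.001,0,0],[0.001,0,0],[0.001,0,0],[0.001,0,0],[0.001,0,0],[0.001,0,0],[0.001,0,0]]' --linear '[[0,0,0],[0,0,0],[0,0,0],[0,0,0],[0,0,0],[0,0,0],[0,0,0],[0,0,0]]' --grip '[255,255,255,255,255,255,255,255]'

```text
time_s: 22.3
eef_pos: [0.5523, 0.1988, 0.2032]
ee_rot: [[0.0, 0.795, 0.607], [-0.0, 0.607, -0.795], [-1.0, -0.0, 0.0]]
ft_force: [-0.3, -2.0, 4.3]
width: 0.0173
```

```bash
python3 -c "
from h import *
st()"
```

```text
t 22.3 pos [0.5523 0.1988 0.2032] bar -0.9184 xax [ 2.e-04 -4.e-04 -1.e+00] F [-0.3 -2.   4.3] M [-0.57  0.16  0.53] w 0.0173 q [-0.39  0.77 -0.06  1.78  0.08  0.6   0.16]
```

The torque climbed from 0.22 to 0.37 to 0.53 N m with no further rotation, so this is the end stop. I'll unload within the slot play and then open.

Call:
jog_arm --angular '[[-0.001,0,0],[-0.002,0,0],[-0.003,0,0],[-0.004,0,0],[-0.005,0,0],[-0.005,0,0],[-0.005,0,0],[-0.005,0,0]]' --linear '[[-0.0001,0,0],[-0.0001,0,0],[-0.0001,0,0],[-0.0001,0,0],[-0.0001,0,0],[-0.0001,0,0],[-0.0001,0,0],[-0.0001,0,0]]' --grip '[255,255,255,255,255,255,255,255]' --force 30

```text
time_s: 23.3
eef_pos: [0.5522, 0.1989, 0.2032]
ee_rot: [[0.0, 0.776, 0.631], [-0.0, 0.631, -0.776], [-1.0, -0.0, 0.0]]
ft_force: [0.4, -2.2, 2.6]
width: 0.0178
```

```bash
python3 -c "
from h import *
st()"
```

```text
t 23.3 pos [0.5522 0.1989 0.2032] bar -0.8876 xax [ 0. -0. -1.] F [ 0.4 -2.2  2.6] M [-0.48  0.03 -0.08] w 0.0178 q [-0.38  0.77 -0.07  1.78  0.09  0.6   0.18]
```

Unloaded, with a moment of about -0.08 N m. I'll open the jaws while holding still and then rise.

Call:
jog_arm --angular '[[0,0,0],[0,0,0],[0,0,0],[0,0,0],[0,0,0],[0,0,0],[0,0,0],[0,0,0]]' --linear '[[0,0,0],[0,0,0],[0,0,0],[0,0,0],[0,0,0],[0,0,0],[0,0,0],[0,0,0]]' --grip '[240,220,190,150,120,120,120,120]'

```text
time_s: 24.3
eef_pos: [0.5522, 0.199, 0.2032]
ee_rot: [[0.0, 0.776, 0.631], [0.0, 0.631, -0.776], [-1.0, 0.0, -0.0]]
ft_force: [0.2, 1.3, 0.2]
width: 0.0468
```

```bash
python3 -c "
from h import *
st()"
```

```text
t 24.3 pos [0.5522 0.199  0.2032] bar -0.8875 xax [ 0.e+00  1.e-04 -1.e+00] F [0.2 1.3 0.2] M [-0.05 -0.01  0.04] w 0.0468 q [-0.38  0.77 -0.07  1.78  0.09  0.6   0.18]
```

Call:
jog_arm --angular '[[0,0,0],[0,0,0],[0,0,0],[0,0,0],[0,0,0],[0,0,0],[0,0,0],[0,0,0]]' --linear '[[-0.01,0,0],[-0.03,0,0],[-0.06,0,0],[-0.1,0,0],[-0.13,-0.02,0.016],[-0.13,-0.06,0.05],[-0.13,-0.1,0.083],[-0.13,-0.14,0.116]]' --grip '[120,100,80,60,40,20,0,0]'

```text
time_s: 25.3
eef_pos: [0.5165, 0.0191, 0.3341]
ee_rot: [[0.001, 0.775, 0.632], [-0.0, 0.632, -0.775], [-1.0, 0.001, 0.001]]
ft_force: [0.8, -0.2, -0.3]
width: 0.0883
```

Call:
jog_arm --angular '[[0,0,0],[0,0,0],[0,0,0],[0,0,0],[0,0,0],[0,0,0],[0,0,0],[0,0,0]]' --linear '[[0,-0.04,0.033],[0,-0.08,0.066],[0,-0.12,0.1],[0,-0.15,0.125],[0,-0.15,0.125],[0,-0.15,0.125],[0,-0.15,0.125],[0,-0.15,0.125]]' --grip '[0,0,0,0,0,0,0,0]'

```text
time_s: 26.3
eef_pos: [0.4798, -0.1698, 0.3333]
ee_rot: [[0.0, 0.774, 0.633], [0.0, 0.633, -0.774], [-1.0, 0.0, -0.0]]
ft_force: [-0.4, -0.8, 0.9]
width: 0.088
```

```bash
python3 -c "
from h import *
st()
import pickle
d={n:capture(n) for n in('scene','top')}; pickle.dump(d,open('d2.pkl','wb'))
def cr(n,x,y,w,h,s): return cv2.resize(d[n]['frame'][y:y+h,x:x+w],None,fx=s,fy=s,interpolation=cv2.INTER_CUBIC)
a=np.hstack([cr('scene',300,180,100,90,4),cr('top',165,170,100,90,4)])
b=np.hstack([cv2.resize(d[n]['frame'],(400,300),interpolation=cv2.INTER_AREA) for n in d])[:240]
cv2.imwrite('pics/m4.png',np.vstack([a,b]))"
```

```text
t 26.3 pos [ 0.4798 -0.1698  0.3333] bar -0.8853 xax [ 2.e-04  5.e-04 -1.e+00] F [-0.4 -0.8  0.9] M [-0.1   0.06 -0.05] w 0.088 q [ 0.32  0.49 -0.11  1.87  0.08  0.78  0.86]
```

View pics/m4.png

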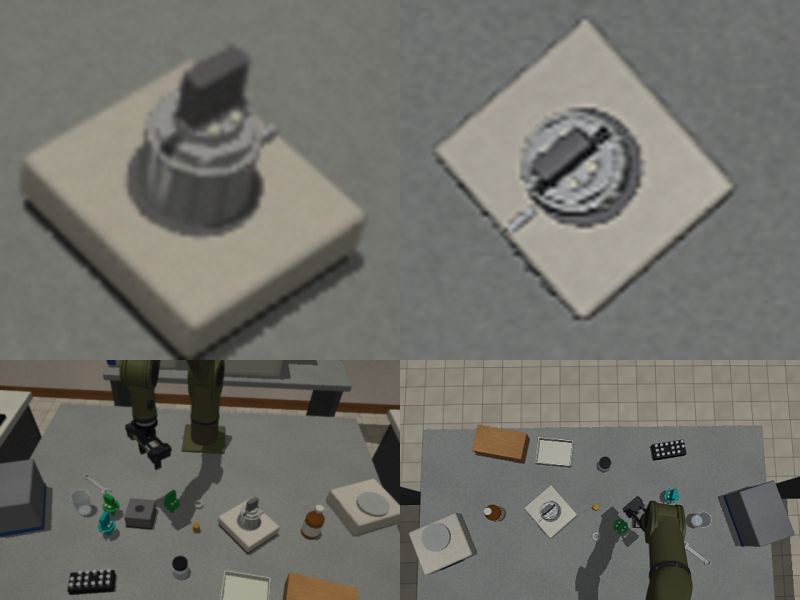

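The head is down on the nose, and the bar (about (535,180) to (605,135) in the top crop) points along the ridge at (520,220). The bystanders look unmoved, so I'm handing in.

```bash
python3 -c "
from h import *
print(r.sign_off()); st()"
```

```text
the job is handed in; nothing more can be done
None
the job is handed in; nothing more can be done
```

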